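# Clamp a stretcher bar in the bench press

### The job

On the press bed, slide the pale wooden stretcher bar home so that its long side lies flush along the fence and its end is against the end stop. Only then press the blue-handled sprung lever down until the brass catch snaps over it and holds it down, with the rubber pad clamping the bar, and leave it so. Leave the jar, the steel weight and the dark old bar where they are.

Things in the scene. Friction and masses are not known exactly. Their poses are not given: they have to be found in the camera images.
- press: Fixed bench press, grey bed plate 240 x 430 x 12 mm. Origin on the table, 15 mm nearer the robot (-x) and 10 mm left (+y) of the plate's centre. In its frame: aluminium fence along y, inner face x = +30 mm, y = -220 to +150; aluminium end stop along x, inner face y = +150 mm, x = -60 to +30; both 34 mm high above the table. Lever strip (24 mm wide) lies along x at y = +115 mm
- corner (a point): Inner corner of fence and end stop on the bed's top, at (+30, +150, +12) mm in the press frame; axes as the press. With the bar home, its origin is at x = -22, y = -120, z = 0 mm from here
- catch_nose (a point): Tip of the brass catch's sloped nose, on its flat underside, 90 mm above the table, at (-30, +129) mm in the press frame; axes as the press. The catch is a spring bolt sliding along y in a dark steel post behind the end stop (x = -46 to -15, y = +154 to +190 mm, 120 mm high). It snaps over a lug on the lever's side
- lever_hinge (a point): Middle of the lever's hinge axis (along the press's y), at (+100, +115, +85) mm in the press frame, between two dark steel cheeks 102 mm high; axes as the press
- bar: Loose pale wooden stretcher bar 44 x 240 x 24 mm (x, y, z), about 0.12 kg, lying on the bed. Origin: centre of its underside; its y axis is its length, z up
- lever (a joint): Lever angle, rad: 0 = raised (handle end leaning up 0.55 rad, held there by its spring), grows as it is pressed down; 0.55 = level, held by the catch; 0.59 = hard stop. The lug passes under the catch only beyond 0.55, so press right to the stop; let go earlier and it springs back. Takes up to about 15 N at the handle
- lever_press (a point): Point to press: upper face of the blue lever handle, 205 mm from the hinge axis along the lever, 9 mm above the lever's middle line. The handle is 34 mm wide, 18 mm thick, from 140 to 235 mm from the hinge. Turns with the lever: -x points out along the handle towards the robot, z is normal to the upper face
- pad: Sprung black rubber pad, 28 mm across, under the lever, 92 mm from the hinge. Origin: centre of its underside; its z axis points up to the lever. About 50 mm above the bar while the lever is raised; when caught it presses the bar's top with about 6 N
- jar: Bystander: amber glass jar with white lid, 68 mm across, 90 mm high, on the table to the left. Origin: centre of its underside
- weight: Bystander: round steel weight with a knob, 68 mm across, 74 mm high, on the table to the left. Origin: centre of its underside
- old_bar: Bystander: dark old stretcher bar 44 x 200 x 24 mm lying on the table to the right. Origin: centre of its underside, y axis its length
Mind the look-alikes: they are no part of the job. Leave any orange or red look-alike of the bar alone.

How it is judged:
By the outcome, as a careful person would: the job done as asked, in the order asked, and still so for the second after the job is handed in, with the robot touching nothing.
It also fails if it takes over 61 s, if anything falls off the work surface, if the arm or the gripper's body presses on something with over 40 N, if the wrist force passes 120 N, or if a joint passes its speed limit or range.

### The arm

A 7-joint arm with a two-finger parallel gripper is mounted at the origin on the work surface. World frame = base frame: x ahead of the robot, y to its left, z up, the work surface at z = 0. Lengths are in m, angles in degrees, forces in N, time in s.
With the tool pointing down it reaches from about 0.35 to 0.9 m from the base axis. Payload 7.2 kg.
Tool frame: the origin (TCP) lies at the very end of the fingers, on their centre line; the grasp point (between the pads) lies 19 mm behind it (ctrl.grip_point_offset is the distance from the TCP to the grasp point, in m); z points along the fingers, y is the direction in which the jaws open and shut (so a half turn about z gives the same grasp; the last joint's range is limited). The gripper opens to 85 mm and grips with 20 to 120 N. Pads are 22 mm wide; open, the fingers measure 114 mm over their backs; the gripper's body (76 mm by 85 mm) begins 54 mm behind the grasp point. The pads swing forward as they close: fully open they stand 13 mm farther back than shut.
Start: joints at [-72.032, 23.554, -0.728, 91.456, 0.321, 64.991, -4.71], TCP at [0.233, 0.58, 0.231] pointing down, gripper open.
Joint ranges: [-169.25, 169.25], [-16.82, 113.86], [-84.01, 82.57], [7.8, 145.47], [-59.2, 239.2], [7.22, 106.19], [-163.78, 163.78]. Speed limits (degrees/s): [136.94, 136.94, 172.46, 172.46, 180, 180, 180].

### API

Orientations are given as [roll, pitch, yaw] about the fixed x, y, z axes, in that order (R = Rz(yaw) Ry(pitch) Rx(roll)).
In Python, from station import ctrl gives the robot as it stands. The module is installed in compiled form; this text tells all that it offers.
- The arm moves only by the shell command python3 -m jog 'ROWS' [OPENING] [FORCE]. ROWS is JSON, a list of rows, each a list of 4 numbers: the shift along the tool's x, y, z in mm, then the turn about the tool's z in degrees. In form: [[x, y, z, roll], ...]. A call has 1 to 8 rows; each row is the pose to reach, as a shift and turn from the pose commanded when the call began, along the tool's axes at that moment; what a row does not reach only later rows make up. A row lasts 1/8 s, in which the tool goes at most 62.5 mm and 10.7 degrees, less where a joint would pass 70% of its speed; a pose out of reach is approached as far as the arm can. A call with a gripper value outside its range is refused whole. OPENING is the opening, from -1 (shut) to 1 (fully open), so that 0 is half open, set as the call begins (- or left out, the last holds). The fingers move at their own pace and stop on an object; FORCE is the grip in N (left out, the last holds). Time passes only in rows, so rows that repeat a pose let the fingers close. It gives the time, the measured TCP pose, the force and the opening at its end, in the units of the state.
- ctrl.read_state(): the state, without advancing time (a new reading comes with each control period).
- ctrl.camera(name): name is "scene" or "side" or "wrist"; returns a dict with "pixels" (400x640x3 uint8, red, green, blue), "intrinsics" (3x3 intrinsics, pixels), "T" (4x4, takes a point from camera to world coordinates). Camera axes: x right, y up, looking along -z (the intrinsics and any distortion apply to the point x, -y, -z); pixel columns grow to the right and rows downward; lengths in m; the calibration is good to about 2 mm. A picture is of the moment at which its call begins. There is no depth.
- ctrl.sign_off(): hands the job in, once; it reports no verdict.
The state is a dict: "time_s": time; "joint_positions": joint angles; "qd": joint speeds; "effort": joint torques, N m; "ee_pos": TCP position; "ee_rot": TCP orientation; "contact_force": force on the tool from outside, world axes, zero at the start; "moment": the same for the moment, N m; "gripper_width": finger opening in m.
Only numpy, scipy, OpenCV 4.12 (cv2) and the standard library are available. Lean on these libraries where they do the work, as an engineer would, in place of code of your own. Each camera call takes 0.05 s, during which the arm holds its last target.

## Working session

There is one attempt and no reset: what is moved stays moved. The work goes in short steps, Python scripts to look and compute and a shell command to move; the robot and the scene stay as the last step left them, time stands still between calls to the robot, and variables do not carry over. Pictures are saved under pics/ and viewed, and the job is handed in when it is done.

```bash
mkdir -p pics; cat > h.py <<'E'
import numpy as np,cv2
from station import ctrl
def snap(n,f):
    c=ctrl.camera(n); cv2.imwrite(f'pics/{f}.png',c['pixels'][:,:,::-1]); np.savez(f'pics/{f}.npz',**{k:np.array(v) for k,v in c.items() if k in('pixels','intrinsics','T')}); return c
def ld(f): return dict(np.load(f'pics/{f}.npz'))
def ray(c,u,v):
    K=c['intrinsics'];T=c['T'];d=np.array([(u-K[0,2])/K[0,0],-(v-K[1,2])/K[1,1],-1.]);return T[:3,3],T[:3,:3]@d
def onz(c,u,v,z):
    o,d=ray(c,u,v);return o+d*(z-o[2])/d[2]
def proj(c,p):
    T=c['T'];K=c['intrinsics'];q=T[:3,:3].T@(np.array(p)-T[:3,3]);return K[0,2]+K[0,0]*q[0]/-q[2],K[1,2]-K[1,1]*q[1]/-q[2]
E
python3 - <<'E'
from h import *
for n in('scene','side','wrist'):
    c=snap(n,n+'0');print({k:(v.shape if k=='pixels' else np.round(v,3).tolist()) for k,v in c.items()})
s=ctrl.read_state();print(s)
E
```

```text
{'pixels': (400, 640, 3), 'intrinsics': [[391.439, 0.0, 325.28], [0.0, 391.439, 192.174], [0.0, 0.0, 1.0]], 'T': [[0.217, -0.805, 0.552, 1.143], [0.976, 0.171, -0.135, -0.156], [0.014, 0.568, 0.823, 1.103], [0.0, 0.0, 0.0, 1.0]]}
{'pixels': (400, 640, 3), 'intrinsics': [[473.044, 0.0, 313.42], [0.0, 473.044, 198.186], [0.0, 0.0, 1.0]], 'T': [[0.904, 0.206, -0.376, 0.021], [-0.428, 0.437, -0.791, -0.997], [0.002, 0.875, 0.483, 0.753], [0.0, 0.0, 0.0, 1.0]]}
{'pixels': (400, 640, 3), 'intrinsics': [[357.994, 0.0, 322.22], [0.0, 357.994, 199.839], [0.0, 0.0, 1.0]], 'T': [[0.373, -0.877, -0.302, 0.155], [0.928, 0.352, 0.123, 0.611], [-0.002, -0.326, 0.945, 0.374], [0.0, 0.0, 0.0, 1.0]]}
{'time_s': 0.15, 'joint_positions': array([-72.03299962,  23.59097949,  -0.72927609,  91.49216924,
         0.32165977,  64.99340961,  -4.71033897]), 'qd': array([ 0.00441524, -0.0496401 , -0.05768917, -0.08165812,  0.14444621,
        0.02824664, -0.00864224]), 'effort': array([ 1.54199613e-03, -6.01039195e+01,  6.83004186e-01, -2.99647647e+01,
        1.40640765e-02,  7.85319629e-03,  3.46268882e-05]), 'ee_pos': array([0.23274001, 0.5796245 , 0.23063617]), 'ee_rot': array([-1.79925700e+02,  5.59689327e-03,  1.58127351e+02]), 'contact_force': array([ 0.39550319, -0.20981411,  0.5409817 ]), 'moment': array([ 0.00861027, -0.03007161, -0.01785967]), 'gripper_width': 0.08542215905934941}
```

View pics/scene0.png

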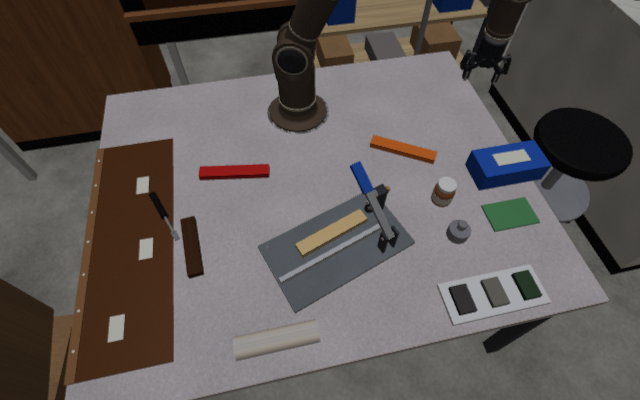

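View pics/side0.png

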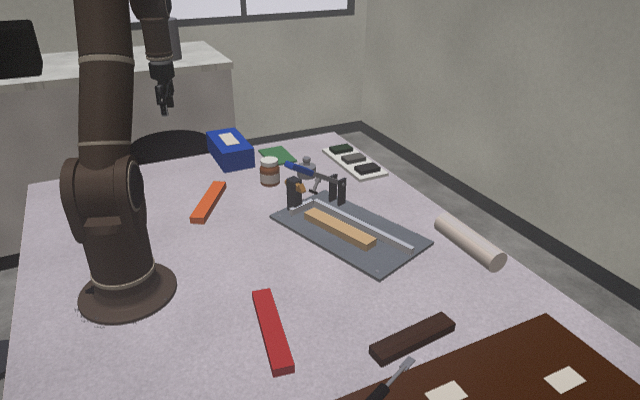

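View pics/wrist0.png

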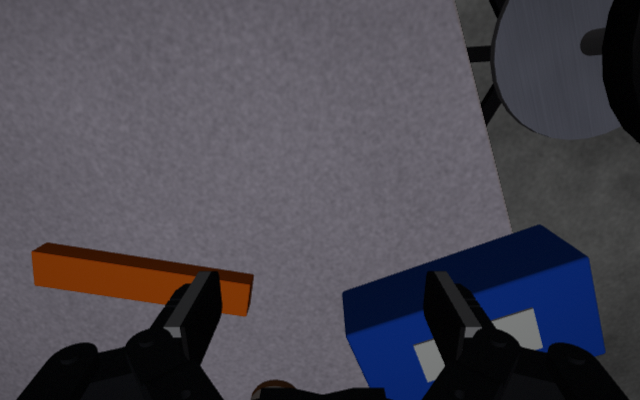

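The scene view shows the press plate around (337,245), the pale bar at (332,232) and the blue handle at (361,178). I'll zoom in to measure these.

```bash
python3 - <<'E'
import cv2
a=cv2.imread('pics/scene0.png')[140:320,240:480];cv2.imwrite('pics/z1.png',cv2.resize(a,None,fx=3.3,fy=3.3,interpolation=cv2.INTER_CUBIC))
a=cv2.imread('pics/side0.png')[140:290,255:445];cv2.imwrite('pics/z2.png',cv2.resize(a,None,fx=4,fy=4,interpolation=cv2.INTER_CUBIC))
E
```

```text
(no output)
```

View pics/z1.png

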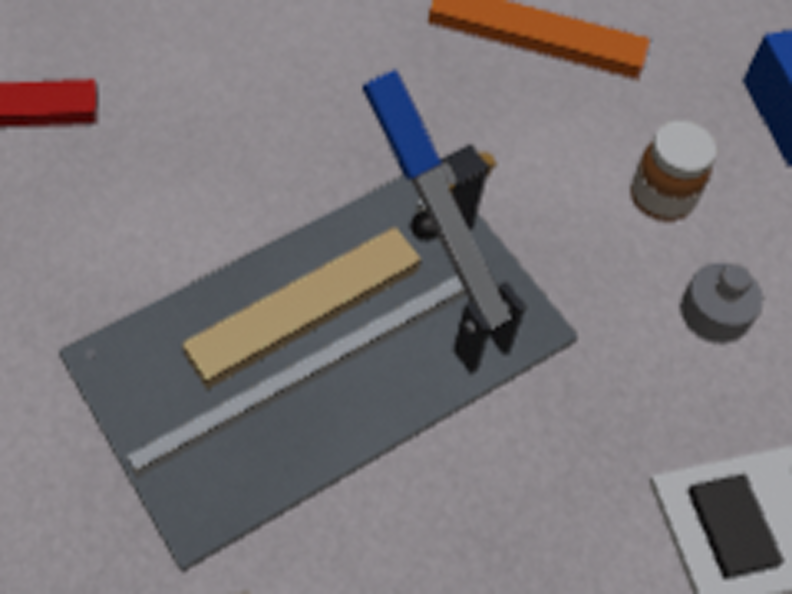

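View pics/z2.png

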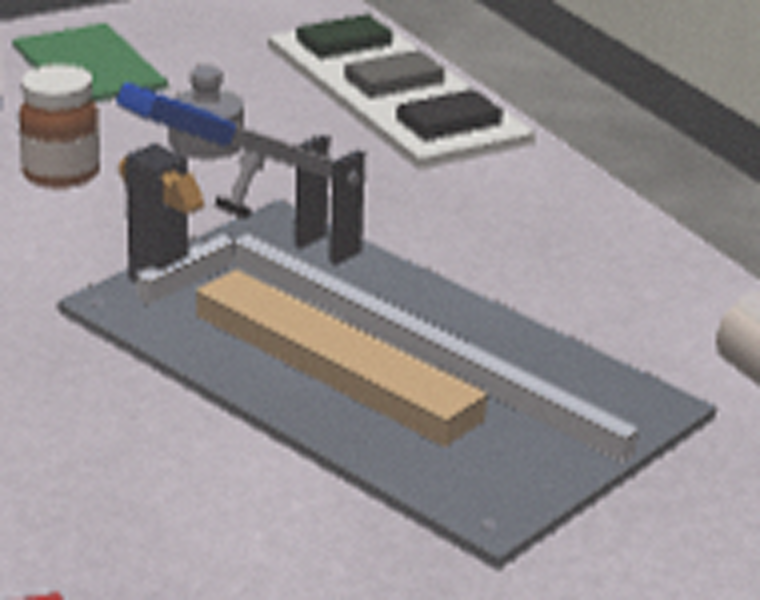

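```bash
python3 - <<'E'
from h import *
cs=ld('scene0');cd=ld('side0')
S=lambda u,v:((u+.5)/3.3-.5+240,(v+.5)/3.3-.5+140)
D=lambda u,v:((u+.5)/4-.5+255,(v+.5)/4-.5+140)
loc={'nearR':(-105,-225),'farR':(135,-225),'farL':(135,205),'nearL':(-105,205)}
obs=[('nearR',cs,S(62,352)),('farR',cs,S(185,570)),('farL',cs,S(577,338)),('nearL',cd,D(62,307)),('nearR',cd,D(500,563)),('farR',cd,D(715,408))]
A=[];B=[]
for n,c,p in obs:
    w=onz(c,*p,.012);print(n,w.round(4));A.append(loc[n]);B.append(w[:2])
A=np.array(A)/1e3;B=np.array(B)
a=A-A.mean(0);b=B-B.mean(0);th=np.arctan2((a[:,0]*b[:,1]-a[:,1]*b[:,0]).sum(),(a*b).sum())
R=np.array([[np.cos(th),-np.sin(th)],[np.sin(th),np.cos(th)]]);t=B.mean(0)-R@A.mean(0)
print('yaw',np.degrees(th),'t',t);print(((A@R.T+t-B)*1e3).round(1))
np.savez('press.npz',R=R,t=t)
# bar top corners z=.036
for c,pts,k in((cs,[S(184,349),S(396,228),S(420,262),S(210,382)],'scene'),(cd,[D(197,290),D(237,270),D(486,397),D(446,416)],'side')):
    w=np.array([onz(c,*p,.036)[:2] for p in pts]);print(k,(((w-t)@R)*1e3).round(1).tolist(),w.round(4).tolist())
# fence check
print('fence end',((onz(cs,*S(130,455),.034)[:2]-t)@R*1e3).round(1),((onz(cd,*D(240,237),.034)[:2]-t)@R*1e3).round(1),((onz(cd,*D(630,437),.034)[:2]-t)@R*1e3).round(1))
P=lambda x,y,z:np.r_[R@np.array([x,y])/1e3+t,z/1e3]
L=205*np.array([np.cos(.55),np.sin(.55)])
lp=P(100-L[0]-9*np.sin(.55),115,85+L[1]+9*np.cos(.55)*1);print('levpress',lp,'proj',proj(cs,lp),proj(cd,lp))
E
```

```text
nearR [ 0.5673 -0.2227  0.012 ]
farR [ 0.7928 -0.1462  0.012 ]
farL [0.6547 0.2546 0.012 ]
nearL [0.4289 0.1682 0.012 ]
nearR [ 0.5645 -0.2331  0.012 ]
farR [ 0.7912 -0.1525  0.012 ]
yaw 19.14504043498619 t [0.59227173 0.01696778]
[[-0.4 -7.4]
 [ 0.8 -5.1]
 [-2.1  0.3]
 [-3.   8. ]
 [ 2.4  3.1]
 [ 2.4  1.2]]
scene [[-34.6, -124.3], [-42.0, 116.6], [1.8, 114.5], [6.4, -120.4]] [[0.6003, -0.1118], [0.5144, 0.1134], [0.5564, 0.1257], [0.6378, -0.0946]]
side [[-42.0, 113.8], [0.1, 114.2], [0.0, -126.8], [-36.9, -122.5]] [[0.5152, 0.1107], [0.555, 0.1249], [0.6339, -0.1028], [0.5976, -0.1109]]
fence end [  29.7 -214.2] [ 40.6 151.9] [  33.3 -221.2]
levpress [0.47948001 0.0995437  0.1998236 ] proj (np.float64(356.78207456243393), np.float64(169.8144432592478)) (np.float64(293.2472620475211), np.float64(165.7159928323104))
```

The two views disagree by up to 8 mm, so I'll refine with the wrist camera from above the bed.

```bash
cat >> h.py <<'E'
from scipy.spatial.transform import Rotation as Ro
def press():
    d=np.load('press.npz');return d['R'],d['t']
def P(x,y,z):
    R,t=press();return np.r_[R@np.array([x,y])/1e3+t,z/1e3]
def to(x,y,z,yaw_press=180):
    R,t=press();th=np.degrees(np.arctan2(R[1,0],R[0,0]))
    s=ctrl.read_state();T=Ro.from_euler('xyz',s['ee_rot'],degrees=True).as_matrix()
    d=T.T@(P(x,y,z)-s['ee_pos'])*1e3
    dy=((th+yaw_press)-s['ee_rot'][2]+180)%360-180
    p=R.T@(s['ee_pos'][:2]-t)*1e3
    print('t',round(s['time_s'],2),'at press',p.round(1),'z',round(s['ee_pos'][2]*1e3,1),'F',(R.T@s['contact_force'][:2]).round(1),round(s['contact_force'][2],1),'w',round(s['gripper_width'],4),'| shift',d.round(1),'roll',round(-dy,2),'rot',s['ee_rot'].round(2))
E
python3 -c "
from h import *
to(-80,-20,350)"
```

```text
t 0.15 at press [-155.1  649.4] z 230.6 F [ 0.3 -0.3] 0.5 w 0.0854 | shift [-496.  -456.  -118.7] roll -41.02 rot [-1.7993e+02  1.0000e-02  1.5813e+02]
```

```bash
python3 -m jog '[[-15,-15,-55,0],[-55,-50,-90,0],[-95,-87,-115,0],[-135,-124,-119,0],[-175,-161,-119,0],[-215,-198,-119,0],[-255,-235,-119,0],[-295,-272,-119,0]]'; python3 -m jog '[[-40,-37,0,-8],[-80,-74,0,-16],[-120,-111,0,-24],[-160,-148,0,-32],[-200,-184,0,-40],[-200,-184,0,-41],[-200,-184,0,-41]]'
python3 -c "
from h import *
to(-80,-20,350)
snap('wrist','w1')"
```

```text
time_s: 1.15
ee_pos: [0.4057, 0.2158, 0.3503]
ee_rot: [180.0, -0.0, 158.1]
contact_force: [0.8, 0.2, -0.1]
gripper_width: 0.0851
time_s: 2.02
ee_pos: [0.522, -0.0271, 0.3499]
ee_rot: [180.0, -0.0, -160.9]
contact_force: [-0.8, 0.1, 0.2]
gripper_width: 0.0853
t 2.02 at press [-80.8 -18.6] z 349.9 F [-0.7  0.3] 0.2 w 0.0853 | shift [-0.8 -1.4 -0.1] roll -0.09 rot [ 1.7996e+02 -5.0000e-02 -1.6094e+02]
```

View pics/w1.png

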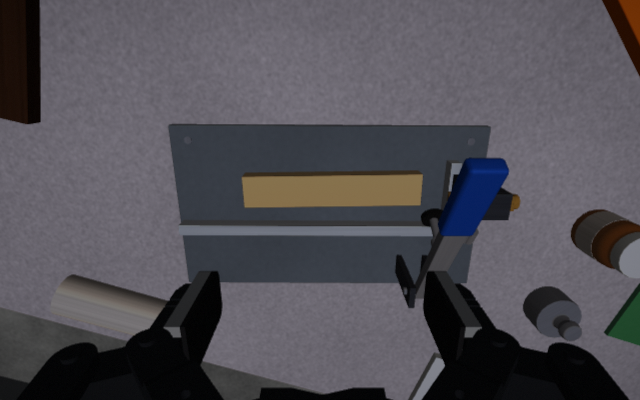

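Wrist view is clear: the plate corners are at (170,125), (489,126), (468,283) and (189,283), the bar spans (243–421, 172–207), and the handle runs from (488,160) to (460,233).

```bash
python3 - <<'E'
from h import *
c=ld('w1')
img=c['pixels'];hsv=cv2.cvtColor(img,cv2.COLOR_RGB2HSV)
m=cv2.inRange(hsv,(10,60,90),(28,255,255));n,l,s,_=cv2.connectedComponentsWithStats(m)
m2=cv2.inRange(hsv,(105,120,30),(125,255,255))
print([x.tolist() for x in s[1:] if x[4]>150])
loc=[(-105,-225),(-105,205),(135,205),(135,-225)]
px=[(169.5,124.5),(489.5,126),(468,283),(188.5,283)]
A=np.array(loc)/1e3;B=np.array([onz(c,*p,.012)[:2] for p in px])
a=A-A.mean(0);b=B-B.mean(0);th=np.arctan2((a[:,0]*b[:,1]-a[:,1]*b[:,0]).sum(),(a*b).sum())
R=np.array([[np.cos(th),-np.sin(th)],[np.sin(th),np.cos(th)]]);t=B.mean(0)-R@A.mean(0)
print('yaw',np.degrees(th),'t',t);print(((A@R.T+t-B)*1e3).round(1))
np.savez('press.npz',R=R,t=t)
for k in range(1,n):
    if s[k,4]>3000:
        h=max(cv2.findContours((l==k).astype(np.uint8),0,2)[0],key=cv2.contourArea)
        q=cv2.approxPolyDP(h,6,True)[:,0];print(q.tolist())
        w=np.array([onz(c,*p,.036)[:2] for p in q]);print(((w-t)@R*1e3).round(1).tolist())
for nm,p in dict(hnear=(100-235*np.cos(.55)-9*.52,115,85+235*.5227+9*.8525),press=(100-205*.8525-9*.5227,115,85+205*.5227+9*.8525),fenceR=(30,-220,34),nose=(-30,129,90)).items(): print(nm,np.round(proj(c,P(*p)),1), P(*p).round(4))
to(-80,-20,350)
E
python3 -c "
import cv2
a=cv2.imread('pics/w1.png')[100:310,150:540];cv2.imwrite('pics/w1z.png',cv2.resize(a,None,fx=2,fy=2,interpolation=2))"
```

```text
[[619, 0, 21, 43, 473], [242, 174, 181, 34, 5592]]
yaw 18.874861234427655 t [0.59360756 0.01842725]
[[ 1.6 -2.1]
 [-0.9  2.4]
 [ 0.4 -1.1]
 [-1.1  0.8]]
[[422, 174], [242, 177], [244, 206], [418, 205]]
[[-45.2, 111.9], [-40.6, -125.9], [0.2, -126.1], [-1.8, 110.5]]
hnear [493.  159.1] [0.457  0.0933 0.2155]
press [480.  184.5] [0.4812 0.1015 0.1998]
fenceR [178.2 225.5] [ 0.6932 -0.18    0.034 ]
nose [447.2 198.1] [0.5235 0.1308 0.09  ]
t 2.08 at press [-82.3 -19.3] z 350.0 F [-0.2  0.1] 0.1 w 0.0856 | shift [-2.3 -0.7 -0. ] roll 0.26 rot [ 1.7995e+02 -3.0000e-02 -1.6087e+02]
```

View pics/w1z.png

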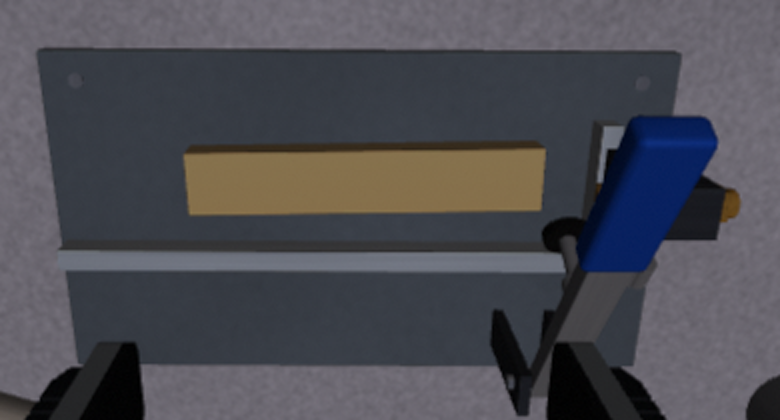

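```bash
python3 -m jog '[[-5,9,60,0],[-5,9,120,0],[-5,9,180,0],[-5,9,240,0],[-5,9,290,0],[-5,9,320,0],[-5,9,330,0],[-5,9,330,0]]' 0
python3 -c "
from h import *
to(-75,-10,19)
snap('wrist','w2');snap('side','s2')"
```

```text
time_s: 3.08
ee_pos: [0.5241, -0.0166, 0.0205]
ee_rot: [180.0, -0.0, -160.8]
contact_force: [-0.3, -0.3, 0.4]
gripper_width: 0.043
t 3.08 at press [-77.1 -10.7] z 20.5 F [-0.4 -0.2] 0.4 w 0.043 | shift [-2.1  0.7  1.5] roll 0.29 rot [ 1.7997e+02 -1.0000e-02 -1.6083e+02]
```

View pics/w2.png

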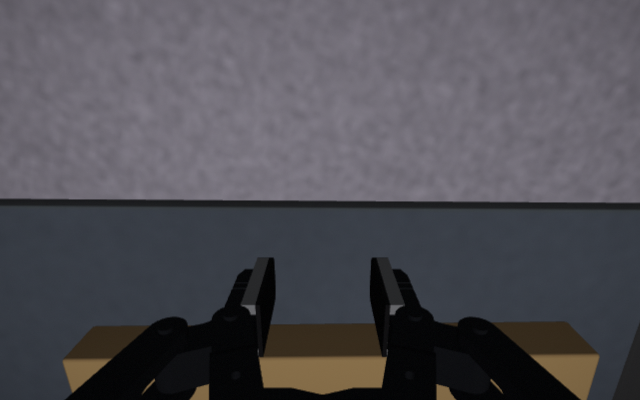

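View pics/s2.png

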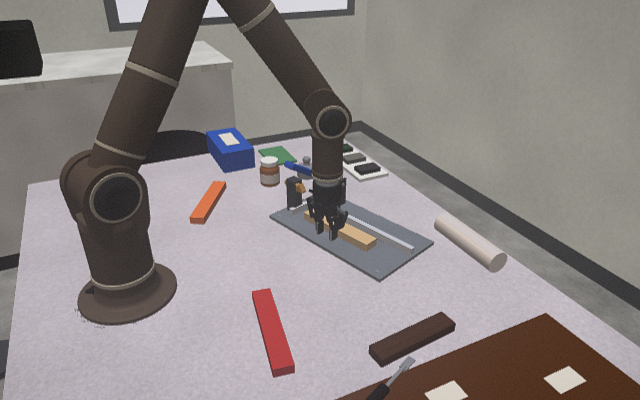

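```bash
python3 -m jog '[[-6,0,2,0],[-12,0,2,0],[-18,0,2,0],[-24,0,2,0],[-30,0,2,0],[-36,0,2,0],[-41,0,2,0],[-45,0,2,0]]'
python3 -c "
from h import *
to(-25,-10,19)"
```

```text
time_s: 4.18
ee_pos: [0.567, -0.0025, 0.0182]
ee_rot: [180.0, 0.0, -160.9]
contact_force: [-0.6, 0.4, -0.1]
gripper_width: 0.0428
t 4.17 at press [-32.  -11.2] z 18.2 F [-0.4  0.6] -0.1 w 0.0428 | shift [-7.   1.2 -0.8] roll 0.25 rot [ 180.      0.   -160.87]
```

```bash
python3 -m jog '[[-2,0,0,0],[-4,0,0,0],[-5,0,0,0],[-6,0,0,0],[-6,0,0,0]]'
python3 -m jog '[[-0.5,0,0,0],[-1,0,0,0],[-1,0,0,0]]'
python3 -m jog '[[-0.5,0,0,0],[-1,0,0,0],[-1,0,0,0]]'
python3 -c "
from h import *
to(-25,-10,19);snap('wrist','w3');snap('scene','c3')"
```

```text
time_s: 4.8
ee_pos: [0.5724, -0.0007, 0.0183]
ee_rot: [-180.0, 0.0, -160.9]
contact_force: [-0.0, 0.6, -0.4]
gripper_width: 0.0428
time_s: 5.18
ee_pos: [0.5727, -0.0005, 0.0183]
ee_rot: [180.0, -0.0, -160.9]
contact_force: [-3.4, -1.2, 2.3]
gripper_width: 0.0426
time_s: 5.55
ee_pos: [0.5732, -0.0003, 0.0181]
ee_rot: [180.0, -0.1, -160.9]
contact_force: [-6.3, -0.5, 5.0]
gripper_width: 0.0429
t 5.55 at press [-25.4 -11.1] z 18.1 F [-6.1  1.5] 5.0 w 0.0429 | shift [-0.4  1.1 -0.9] roll 0.22 rot [ 1.7996e+02 -1.1000e-01 -1.6090e+02]
```

The bar met the fence with 6 N at the expected position. Next I back off, close the gripper and go round to its right-hand end.

```bash
python3 -m jog '[[12,0,0,0],[20,0,-30,0],[10,-40,-60,0],[-5,-90,-60,0],[-20,-130,-60,0],[-30,-159,-60,0],[-30,-159,-60,0],[-30,-159,-60,0]]' -1
python3 -c "
from h import *
to(4,-170,19);snap('wrist','w4')"
```

```text
time_s: 6.65
ee_pos: [0.6542, -0.1397, 0.0779]
ee_rot: [180.0, -0.0, -160.9]
contact_force: [0.3, 0.0, 0.0]
gripper_width: 0.0002
t 6.65 at press [   6.1 -169.2] z 77.9 F [ 0.3 -0.1] 0.0 w 0.0002 | shift [ 2.1 -0.8 58.9] roll 0.27 rot [ 179.96   -0.   -160.86]
```

View pics/w4.png

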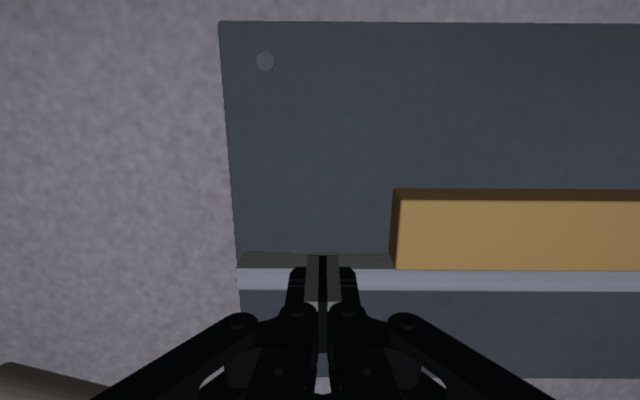

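```bash
python3 -c "
from h import *
c=ld('w4');R,t=press()
for p in((397,200),(397,269),(640,200),(640,270)):print(((onz(c,*p,.036)[:2]-t)@R*1e3).round(1))"
python3 -m jog '[[3,0,20,0],[3,0,40,0],[3,0,55,0],[3,0,60,0],[3,0,60,0]]'
python3 -m jog '[[0,4,0,0],[0,8,0,0],[0,12,0,0],[0,16,0,0],[0,20,0,0],[0,24,0,0],[0,28,0,0],[0,28,0,0]]'
python3 -c "
from h import *
to(4,-105,18);snap('wrist','w5')"
```

```text
[ -14.  -128.4]
[  28.9 -125.3]
[-14.4   5.1]
[29.1 17.9]
time_s: 7.32
ee_pos: [0.6517, -0.1414, 0.0179]
ee_rot: [180.0, -0.0, -160.9]
contact_force: [-0.5, -0.4, -0.1]
gripper_width: -0.0001
time_s: 8.32
ee_pos: [0.6426, -0.1145, 0.0182]
ee_rot: [180.0, 0.0, -160.8]
contact_force: [0.8, 0.5, 0.5]
gripper_width: -0.0
t 8.32 at press [   3.3 -141.6] z 18.2 F [0.9 0.2] 0.5 w -0.0 | shift [-0.9 36.6  0.3] roll 0.28 rot [ 179.98    0.   -160.85]
```

View pics/w5.png

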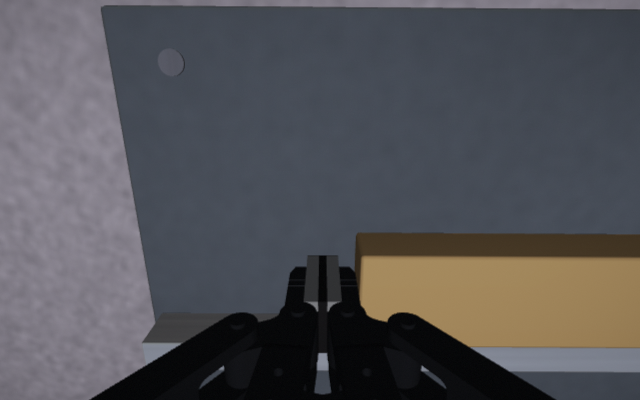

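The fingers are next to the bar's end at about (358,280), so I keep pushing along the fence.

```bash
python3 -m jog '[[0,4,0,0],[0,8,0,0],[0,12,0,0],[0,16,0,0],[0,20,0,0],[0,24,0,0],[0,28,0,0],[0,28,0,0]]'
python3 -c "
from h import *
to(3,-105,18);snap('wrist','w6')"
```

```text
time_s: 9.38
ee_pos: [0.6333, -0.0879, 0.0182]
ee_rot: [180.0, -0.0, -160.8]
contact_force: [0.4, -0.2, 0.3]
gripper_width: -0.0001
t 9.38 at press [   3.1 -113.4] z 18.2 F [ 0.3 -0.3] 0.3 w -0.0001 | shift [0.1 8.4 0.2] roll 0.28 rot [ 1.7997e+02 -1.0000e-02 -1.6084e+02]
```

View pics/w6.png

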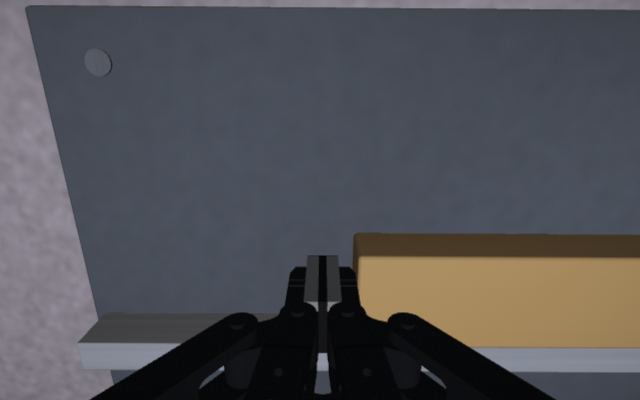

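```bash
python3 -m jog '[[0,2,0,0],[0,4,0,0],[0,6,0,0],[0,7,0,0],[0,8,0,0],[0,8,0,0]]'
python3 -m jog '[[0,0.7,0,0],[0,1.4,0,0],[0,2,0,0],[0,2,0,0]]'
python3 -m jog '[[0,0.7,0,0],[0,1.4,0,0],[0,2,0,0],[0,2,0,0]]'
python3 -c "
from h import *
to(3,-105,18)"
```

```text
time_s: 10.18
ee_pos: [0.6308, -0.0808, 0.0183]
ee_rot: [180.0, -0.0, -160.9]
contact_force: [-0.2, -0.2, -0.6]
gripper_width: -0.0003
time_s: 10.68
ee_pos: [0.6303, -0.0794, 0.0183]
ee_rot: [-180.0, 0.0, -160.9]
contact_force: [1.9, -2.6, 0.1]
gripper_width: 0.0
time_s: 11.18
ee_pos: [0.6303, -0.0793, 0.0188]
ee_rot: [-179.8, 0.1, -161.0]
contact_force: [2.4, -6.9, -0.9]
gripper_width: 0.0001
t 11.18 at press [   3.1 -104.4] z 18.8 F [ 0.  -7.3] -0.9 w 0.0001 | shift [ 0.1 -0.6  0.8] roll 0.17 rot [-1.7984e+02  7.0000e-02 -1.6095e+02]
```

The bar met the end stop at 7 N. I'll back off and re-seat its long side.

```bash
python3 -m jog '[[0,-8,0,0],[0,-14,0,0],[10,-14,-50,0],[35,10,-62,0],[55,55,-62,0],[55,105,-62,0],[55,115,-62,0],[55,115,-62,0]]'
python3 -c "
from h import *
to(-50,10,19);snap('wrist','w7');snap('side','s7');snap('scene','c7')"
```

```text
time_s: 12.18
ee_pos: [0.54, 0.014, 0.0804]
ee_rot: [180.0, 0.0, -160.8]
contact_force: [1.1, -0.1, -0.5]
gripper_width: -0.0001
t 12.18 at press [-52.1  13.2] z 80.4 F [ 1.  -0.4] -0.5 w -0.0001 | shift [-2.1 -3.2 61.4] roll 0.35 rot [ 1.7999e+02  1.0000e-02 -1.6078e+02]
```

View pics/w7.png

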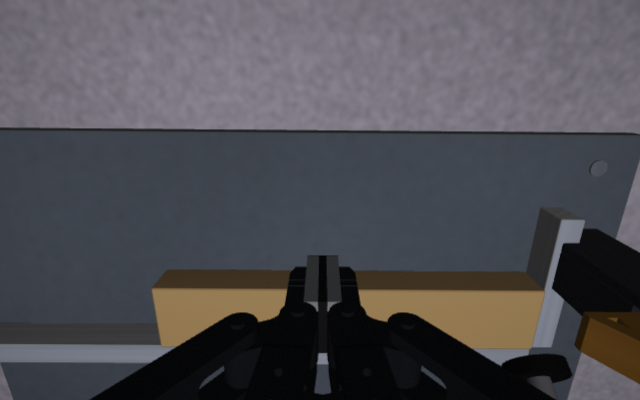

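The bar's end is against the stop near (540,300). One more push on the side to seat it.

```bash
python3 -m jog '[[0,5,20,0],[0,10,40,0],[0,15,56,0],[0,17,62,0],[-8,17,62,0],[-16,17,62,0],[-22,17,62,0],[-24,17,62,0]]'
python3 -m jog '[[-1,0,0,0],[-2,0,0,0],[-3,0,0,0],[-4,0,0,0],[-4,0,0,0]]'
python3 -c "
from h import *
to(-25,10,19)"
```

```text
time_s: 13.32
ee_pos: [0.5577, 0.0376, 0.0186]
ee_rot: [-180.0, 0.0, -160.9]
contact_force: [-0.6, 0.0, -0.6]
gripper_width: 0.0003
time_s: 13.95
ee_pos: [0.5601, 0.0384, 0.0182]
ee_rot: [180.0, -0.1, -160.9]
contact_force: [-2.8, -1.7, 2.4]
gripper_width: -0.0001
t 13.95 at press [-25.2  29.7] z 18.2 F [-3.2 -0.7] 2.4 w -0.0001 | shift [ -0.1 -19.7  -0.8] roll 0.24 rot [ 1.7998e+02 -7.0000e-02 -1.6089e+02]
```

```bash
python3 -m jog '[[15,0,0,0],[40,-10,-20,0],[55,-20,-75,0],[57,-20,-135,0],[57,-20,-195,0],[57,-20,-255,0],[57,-15,-285,0],[57,-15,-285,0]]'
python3 -c "
from h import *
to(-82,115,230);snap('wrist','w8')
c=ld('w8')
m=cv2.inRange(cv2.cvtColor(c['pixels'],cv2.COLOR_RGB2HSV),(105,120,30),(125,255,255))
h=max(cv2.findContours(m,0,2)[0],key=cv2.contourArea);print(cv2.boundingRect(h),cv2.minAreaRect(h))
for r in (140,205,235):
  for y in(98,132):print(r,y,np.round(proj(c,P(100-r*.8525-9*.5227,y,85+r*.5227+9*.8525)),1))
hs=cv2.inRange(cv2.cvtColor(c['pixels'],cv2.COLOR_RGB2HSV),(10,60,90),(28,255,255))
h=max(cv2.findContours(hs,0,2)[0],key=cv2.contourArea);q=cv2.approxPolyDP(h,5,True)[:,0];R,t=press()
for p in q:print(p,((onz(c,*p,.036)[:2]-t)@R*1e3).round(1))
"
```

```text
time_s: 14.95
ee_pos: [0.5124, 0.006, 0.3055]
ee_rot: [180.0, 0.3, -160.8]
contact_force: [-0.5, -0.7, -0.3]
gripper_width: 0.0003
t 14.95 at press [-80.9  14.5] z 305.5 F [-0.7 -0.5] -0.3 w 0.0003 | shift [  1.  100.5  75.5] roll 0.28 rot [ 179.98    0.31 -160.85]
(415, 168, 76, 87) ((452.21563720703125, 212.1713104248047), (52.02812957763672, 102.11278533935547), 21.370620727539062)
140 98 [417.3 245.8]
140 132 [456.  245.9]
205 98 [435.8 198.8]
205 132 [481.9 199. ]
235 98 [446.9 170.5]
235 132 [497.6 170.7]
[239 236] [ 28.1 -90.5]
[402 237] [ 28.7 116.1]
[400 225] [ 12.2 112.3]
[421 220] [  5.3 138. ]
[426 206] [-13.3 142.3]
[237 205] [-13.7 -89.9]
```

View pics/w8.png

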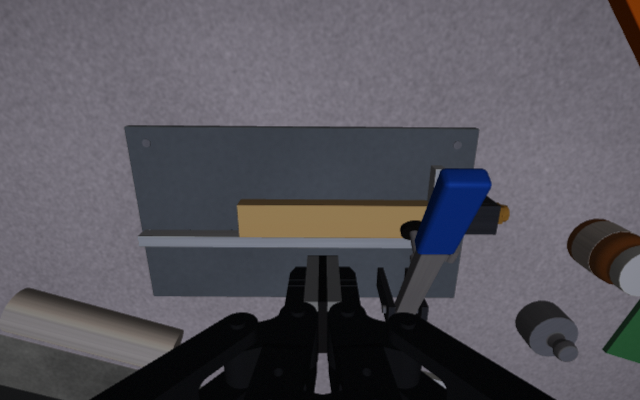

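The bar is home: x runs −13.7 to 28.4 and its end is at y = −90. The handle sits about 4 mm to the right of the model, so I'll press at y ≈ 112.

```bash
python3 -m jog '[[0,50,0,0],[0,97,10,0],[0,97,50,0],[0,97,80,0],[0,97,84,0],[0,97,84,0]]'
python3 -c "
from h import *
to(-80,112,207);snap('side','s9');snap('scene','c9')
import cv2
a=cv2.imread('pics/s9.png')[120:280,230:440];b=cv2.imread('pics/c9.png')[120:280,270:480]
cv2.imwrite('pics/z9.png',np.vstack([cv2.resize(x,None,fx=1.8,fy=1.8,interpolation=2) for x in(a,b)]))"
```

```text
time_s: 15.75
ee_pos: [0.4799, 0.0971, 0.2191]
ee_rot: [-180.0, -0.1, -160.9]
contact_force: [0.4, 0.6, 0.3]
gripper_width: 0.0001
t 15.75 at press [-82.2 111.2] z 219.1 F [0.6 0.4] 0.3 w 0.0001 | shift [-2.2  0.8 12.1] roll 0.21 rot [-1.7999e+02 -5.0000e-02 -1.6091e+02]
```

View pics/z9.png

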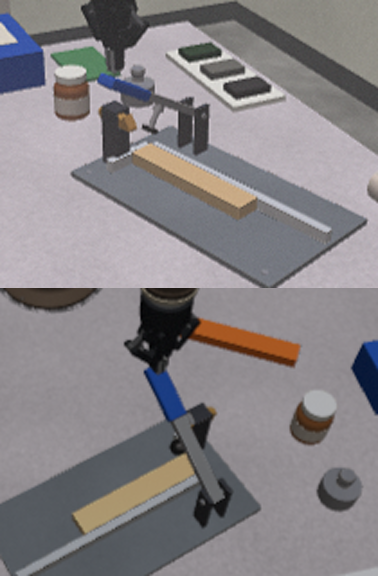

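```bash
python3 -m jog '[[0,1,12,0],[4,1,22,0],[8,1,32,0],[11,1,42,0],[14,1,52,0],[16,1,62,0],[16,1,62,0]]'
python3 -c "
from h import *
to(-105,112,94);snap('side','s10');snap('wrist','w10')
a=cv2.imread('pics/s10.png')[120:280,230:440];b=cv2.imread('pics/w10.png')
cv2.imwrite('pics/z10.png',np.vstack([cv2.resize(x,(480,300),interpolation=2) for x in(a,b)]))"
```

```text
time_s: 16.73
ee_pos: [0.4643, 0.093, 0.1565]
ee_rot: [-180.0, -0.1, -160.9]
contact_force: [-0.6, 0.2, 2.7]
gripper_width: 0.0002
t 16.73 at press [-98.3 112.4] z 156.5 F [-0.5  0.4] 2.7 w 0.0002 | shift [ 6.7 -0.4 62.6] roll 0.25 rot [-1.7999e+02 -6.0000e-02 -1.6088e+02]
```

View pics/z10.png

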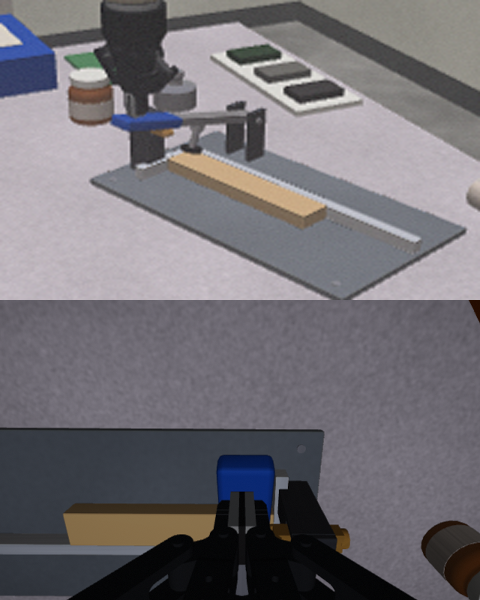

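Fingers are centred on the handle, which is moving down at 2.7 N. I keep going.

```bash
python3 -m jog '[[2,0,12,0],[4,0,24,0],[5,0,36,0],[6,0,47,0],[7,0,56,0],[7,0,60,0],[7,0,60,0]]'
python3 -m jog '[[0,0,3,0],[0,0,6,0],[0,0,8,0],[0,0,8,0]]'
python3 -c "
from h import *
to(-105,112,86)"
```

```text
time_s: 17.7
ee_pos: [0.4576, 0.0907, 0.0966]
ee_rot: [-180.0, -0.0, -160.9]
contact_force: [0.1, 0.2, 1.7]
gripper_width: 0.0003
time_s: 18.2
ee_pos: [0.458, 0.0909, 0.0895]
ee_rot: [180.0, 0.0, -160.9]
contact_force: [-2.7, -1.3, 7.9]
gripper_width: -0.0
t 18.2 at press [-104.9  112.4] z 89.5 F [-3.  -0.3] 7.9 w -0.0 | shift [ 0.1 -0.4  3.5] roll 0.24 rot [ 1.7998e+02  1.0000e-02 -1.6088e+02]
```

```bash
python3 -m jog '[[0,0,2,0],[0,0,4,0],[0,0,4,0]]'
python3 -m jog '[[0,0,1,0],[0,0,2,0],[0,0,2,0]]'
python3 -c "
from h import *
to(-105,112,86)"
```

```text
time_s: 18.58
ee_pos: [0.458, 0.0908, 0.0858]
ee_rot: [180.0, 0.0, -160.9]
contact_force: [-4.4, -1.7, 10.9]
gripper_width: -0.0001
time_s: 18.95
ee_pos: [0.4581, 0.0909, 0.0847]
ee_rot: [179.9, 0.0, -160.9]
contact_force: [-7.9, -2.7, 23.1]
gripper_width: 0.0
t 18.95 at press [-104.8  112.4] z 84.7 F [-8.4 -0. ] 23.1 w 0.0 | shift [ 0.2 -0.4 -1.3] roll 0.24 rot [ 1.7994e+02  3.0000e-02 -1.6089e+02]
```

That force jump to 23 N is the hard stop. I'll release and check.

```bash
python3 -m jog '[[0,0,-3,0],[0,0,-6,0],[0,0,-10,0],[0,0,-16,0],[0,0,-24,0]]'
python3 -m jog '[[0,0,-50,0],[0,-30,-110,0],[0,-60,-170,0],[0,-60,-200,0],[0,-60,-200,0]]'
python3 -c "
from h import *
to(-105,112,86);snap('side','s11');snap('wrist','w11');snap('scene','c11')
a=cv2.imread('pics/s11.png')[130:250,260:420];b=cv2.imread('pics/w11.png')[100:350,100:540]
cv2.imwrite('pics/z11.png',np.vstack([cv2.resize(x,(520,300),interpolation=2) for x in(a,b)]))
c=ld('w11');R,t=press()
hs=cv2.inRange(cv2.cvtColor(c['pixels'],cv2.COLOR_RGB2HSV),(10,60,90),(28,255,255))
h=max(cv2.findContours(hs,0,2)[0],key=cv2.contourArea)
for p in cv2.approxPolyDP(h,5,True)[:,0]:print(p,((onz(c,*p,.036)[:2]-t)@R*1e3).round(1))"
```

```text
time_s: 19.58
ee_pos: [0.458, 0.0909, 0.1075]
ee_rot: [-180.0, -0.0, -160.9]
contact_force: [0.3, -0.0, -0.6]
gripper_width: 0.0002
time_s: 20.2
ee_pos: [0.4793, 0.0337, 0.3105]
ee_rot: [180.0, 0.4, -161.0]
contact_force: [-0.0, -0.5, -0.6]
gripper_width: -0.0001
t 20.2 at press [-103.2   51.4] z 310.5 F [-0.2 -0.4] -0.6 w -0.0001 | shift [  3.   60.6 224.5] roll 0.17 rot [ 180.      0.37 -160.95]
[209 222] [-13.8 -90. ]
[212 252] [ 28.3 -90.3]
[365 252] [ 27.7 108. ]
[359 237] [ 6.4 99.4]
[366 223] [-13.  107.5]
```

View pics/z11.png

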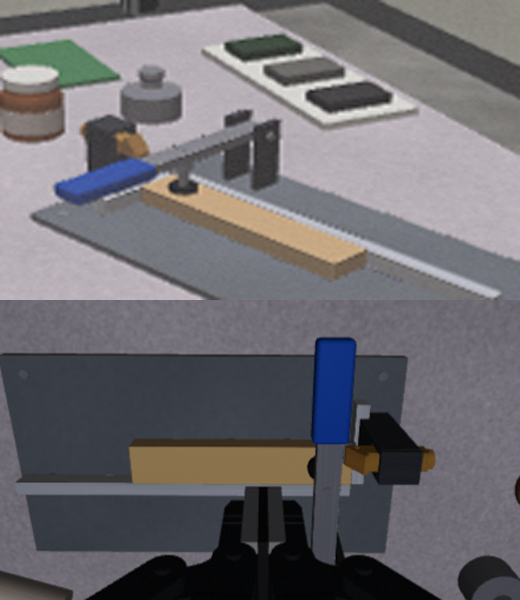

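The lever stays level with nothing touching it. The brass catch is over it, the pad is on the bar, and the bar hasn't moved from home.

```bash
python3 -c "
from h import *
ctrl.sign_off();print(ctrl.read_state()['time_s'])"
```

```text
the job is handed in; nothing more can be done
the job is handed in; nothing more can be done
```

The bar is home on the press bed, the lever is caught down with the pad on it, and I have handed the job in at about 20 s.

**Sliding the bar:** I pushed it against the fence (contact 6 N), then along it to the end stop (7 N). A second push on its side met the fence at the same place.

**Pressing the lever:** I then pressed the handle to its hard stop, with a peak force of about 25 N, and let go.

**Last checks:**
- **Bar:** in the wrist camera its long side spans x = −13.8 to +28.3 mm and its near end is at y = −90 mm in the press frame. The ideal values are −14, +30 and −90, within the calibration error.
- **Lever:** with the robot clear at z = 0.31 m it stays level. The catch is over it and the pad is on the bar.
- **Bystanders:** the arm went nowhere near the jar, weight or old bar, and the jar and weight look unmoved. I did not measure any of the three again.

**Disagreement:** the scene and side cameras disagreed by up to 8 mm on the press position, so I used the wrist camera's fit, which was good to about 2.5 mm. It put the handle about 4 mm nearer the right than the model, and I pressed there.

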